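# Fit the drive gear on the tester's splined spindle

### The arm

A 7-joint arm with a two-finger parallel gripper is mounted at the origin on the work surface. World frame = base frame: x ahead of the robot, y to its left, z up, the work surface at z = 0. Lengths are in m, angles in degrees, forces in N, time in s.
With the tool pointing down it reaches from about 0.425 to 1.025 m from the base axis. Payload 3.6 kg.
Tool frame: the origin (TCP) lies on the mounting face of the last link; the fingertips stand 173 mm ahead of it and the grasp point (between the pads) lies 155 mm ahead of it; z points along the fingers, y is the line along which they close (so a half turn about z gives the same grasp; the last joint's range is limited). The gripper opens to 85 mm and grips with 20 to 120 N. Pads are 22 mm wide; open, the fingers measure 114 mm over their backs; the gripper's body (76 mm by 85 mm) begins 54 mm behind the grasp point. The pads swing forward as they close: fully open they stand 13 mm farther back than shut.
Start: joints at [66.95, 33.873, 2.773, 92.16, -1.908, 54.013, -1.931], TCP at [0.22, -0.691, 0.405] pointing down, gripper open.
Joint ranges: [-153.93, 153.93], [-27.13, 128.08], [-72.61, 78.16], [10.71, 143.7], [-87.88, 267.88], [4.46, 118.87], [-176.78, 176.78]. Speed limits (degrees/s): [147.25, 147.25, 180, 180, 180, 180, 180].

### API

Orientations are given as a 3x3 rotation matrix whose columns are the frame's x, y, z axes.
In Python, from plant import manip, inverse_kinematics, snapshot, camera_params, close_job gives the robot as it stands. The module is installed in compiled form; this text tells all that it offers. Calls block until the motion is done:
- manip.move_pose(position, orientation): joint-space move of the TCP to a pose.
- manip.move_straight(position, rot=None, rate=0.15, force_limit=None): straight line of the TCP; rot=None keeps the orientation; rate is the mean speed in m/s. With force_limit (N) it stops when the force on the tool has changed by that much, and returns True; else False.
- manip.move_j(angles): joint-space move.
- manip.open_gripper() and manip.close_gripper(newtons=None): open the fingers fully, or close them until they stop; newtons is the grip in N (None keeps the last).
- manip.sleep(seconds).
- inverse_kinematics(position, orientation): joint angles nearest the present ones, or None.
- snapshot(name): name is "scene" or "top" or "wrist"; returns the picture (400x640x3 uint8, red, green, blue); there is no depth.
- camera_params(name): a dict with "fx", "fy", "cx", "cy" (pixels), "xyz" and "rotation" of the camera in the world. Camera axes: x right, y down, z forward; pixel columns grow to the right and rows downward; lengths in m; the calibration is good to about 2 mm. A picture is of the moment at which its call begins: read the wrist's pose just before it. camera_params takes no time and is no camera call; for the wrist camera it gives the pose at the moment of the call.
A pose or a line that the arm cannot do raises manip.Unreachable and nothing moves.
- close_job(): hands the job in; it is judged then, once.
Readings, each from a call of its own:
- manip.current_time(): time.
- manip.current_q(): joint angles.
- manip.current_joint_vel(): joint speeds.
- manip.current_tau(): joint torques, N m.
- manip.current_tcp_pos(): TCP position.
- manip.current_orientation(): TCP orientation.
- manip.current_wrist_force(): force on the tool from outside, world axes, zero at the start.
- manip.current_moment(): the same for the moment, N m.
- manip.current_width(): finger opening in m.
- manip.current_grasp_force(): force on a finger pad.
Only numpy, scipy, OpenCV 4.12 (cv2) and the standard library are available. Lean on these libraries where they do the work, as an engineer would, in place of code of your own. Each camera call takes 0.05 s, during which the arm holds its last target. There are 200 camera calls.

### The job

Get the strength tester's drive ready: first lift the red cover straight off the spindle and hang it by its handle on the hook of the lab stand, and let go of it there. Then put the yellow gear, toothed flange down, on the spindle, turn it until the splines mesh, slide it down and push it fully home against the sprung copper collar; finish while still holding the gear pressed down, because the spring would lift it again. Leave the steel weight, the beaker and the tray alone.

Things in the scene. Friction and masses are not known exactly. Their poses are not given: they have to be found in the camera images.
- cover_grip (a point): Centre of the red cover's rigid black handle, a square bail in the cover's y-z plane: half-way between its legs, 30 mm above the cup's top, 22 mm below the underside of the bail's top bar (round, 8 mm, 56 mm long along y). Legs 10 mm in x, 7 mm in y, outer faces 56 mm apart. z up. Closing on the legs' outer faces leaves the middle free for the hook.
- cover: The loose red cover: a cup upside down, 62 mm diameter, 56 mm high, 3 mm wall, about 90 g, bail on top (inside it 42 mm wide, 52 mm clear height), standing over the spindle on the grey casting. Origin: centre of the open lower rim, 86 mm below cover_grip; z up, y along the bail's bar.
- hook (a point): Point on top of the hook's straight arm where the bail's bar should rest, 244 mm above the bench. Arm: 8 mm round bar along this point's x; the upright rod is 50 mm away on the +x side; the free end 37 mm away on the -x side is turned up, its top 14 mm above this point. Thread the bail on from the -x side, its bar along the point's y.
- stand: The fixed lab stand: 250 mm steel rod, green foot plate 14 mm high, hook near the top pointing to its -x, roughly to the robot. Origin on the bench under the rod.
- gear_center (a point): Centre of the loose yellow gear, on its axis, half-way up: 23 mm above its underside. z is up, out of the hub. Its x and y axes are square to the hub's four flats. Four slots in the bore lie along +-x and +-y, each marked by a black dot on the flange; four inner teeth between them along the diagonals. It fits in any of four quarter turns.
- gear: The yellow gear, about 130 g: toothed flange 86 mm diameter, 12 mm thick, below; square hub with cut corners, 46 mm across flats, reaching 46 mm above the underside. The bore goes through; inner teeth in its lower 20 mm, tips 11.5 mm from the axis. Origin: centre of the underside, z up.
- spindle (a point): On the axis of the fixed, locked, upright spindle, level with the top of the unpressed collar, 64 mm above the bench; z up. Four splines (8 mm wide, tips 16 mm from the axis) along the point's +-x and +-y, flat upper ends 24 mm above this point. A coned round pilot, 21 mm diameter, goes on to 32 mm above it and centres the gear with 1 mm play.
- unit: Fixed grey drive unit carrying the spindle. Origin on the bench under the spindle axis. Casting 50 mm high, 160 mm wide in x, from 75 mm on the +y side to 200 mm on the -y side, with a control box 55 mm high from 127 mm on. An unmeshed gear stands on the spline ends, underside 24 mm above point spindle; meshed (about 8 degrees play) it slides to the collar.
- collar (a joint): How far the sprung copper collar (48 mm disc round the spindle) is pushed down, m: 0 free, 0.006 at its stop, when the gear is fully home, underside 6 mm below point spindle. The spring takes about 4 N to start and 10 N at the stop.
- weight: Loose steel weight with a small knob, 60 mm in diameter, 52 mm high, origin under its centre; stays where it is.
- beaker: Loose glass beaker, 64 mm in diameter, 80 mm high, origin under its centre; stays where it is.
- tray: Loose blue tray with test bars, 100 x 150 x 28 mm, origin under its centre; stays where it is.
There are look-alikes about, which are no part of the job. Leave any blue or purple look-alike of the cover alone.

How it is judged:
By the outcome, as a careful person would: the job done as asked, in the order asked, and still so for the second after the job is handed in, while the arm keeps its last pose, push and grip.
It also fails if it takes over 58 s, if anything falls off the work surface, if the arm or the gripper's body presses on something with over 40 N, if the wrist force passes 120 N, or if a joint passes its speed limit or range.

## Working session

There is one attempt and no reset: what is moved stays moved. The work goes in short steps, each a Python script; the robot and the scene stay as the last script left them, time stands still between calls to the robot, and variables do not carry over. Pictures are saved under pics/ and viewed, at most 10 in all, crops included, and the job is handed in when it is done.

```bash
mkdir -p pics; python3 - <<'E'
from plant import *
import cv2,numpy as np
np.set_printoptions(precision=4,suppress=True)
for n in ["scene","top","wrist"]:
    c=camera_params(n); print(n,c)
    cv2.imwrite(f"pics/{n}0.png",cv2.cvtColor(snapshot(n),cv2.COLOR_RGB2BGR))
a=[cv2.imread(f"pics/{n}0.png") for n in ["scene","top"]]
print(manip.current_time(),manip.current_orientation())
E
```

```text
scene {'fx': 408.54011412181774, 'fy': 408.54011412181774, 'cx': 320.8151034716643, 'cy': 195.6989236501061, 'xyz': array([1.3343, 0.5628, 0.796 ]), 'rotation': array([[-0.53  ,  0.4827, -0.6972],
       [ 0.8478,  0.2859, -0.4466],
       [-0.0162, -0.8278, -0.5608]])}
top {'fx': 484.22920356139366, 'fy': 484.22920356139366, 'cx': 318.4770880265294, 'cy': 200.01789032328207, 'xyz': array([0.4591, 0.0674, 1.3032]), 'rotation': array([[-0.0118, -0.9957,  0.0916],
       [-0.9999,  0.0108, -0.0117],
       [ 0.0106, -0.0918, -0.9957]])}
wrist {'fx': 276.4855207632479, 'fy': 276.4855207632479, 'cx': 322.02005377158366, 'cy': 200.43512514402204, 'xyz': array([ 0.2912, -0.6687,  0.3724]), 'rotation': array([[ 0.3049, -0.9114, -0.2765],
       [-0.9524, -0.2919, -0.0882],
       [-0.0003,  0.2902, -0.957 ]])}
0.15 [[ 0.9527  0.3039 -0.0006]
 [ 0.3039 -0.9527  0.0016]
 [-0.0001 -0.0017 -1.    ]]
```

View pics/scene0.png

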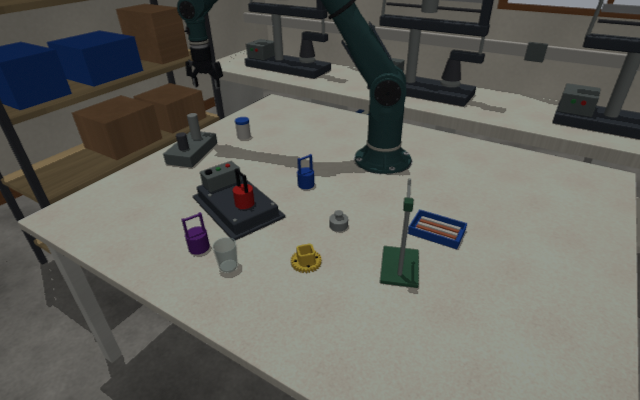

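View pics/top0.png

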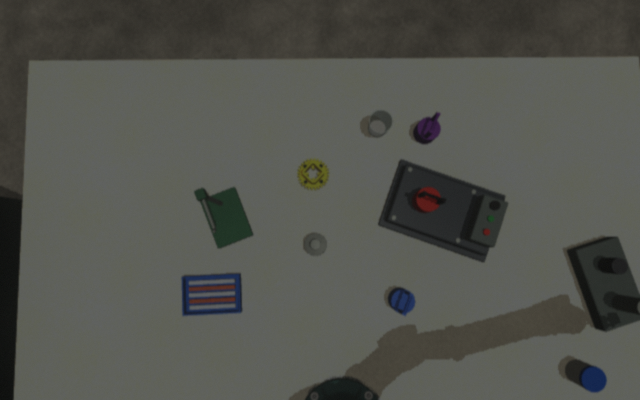

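The scene view shows the red cover at (243,196) on the grey unit, the gear at (306,259) and the stand at (402,265), with its clamp at (408,204). In the top view the cover is at (428,200), the gear at (313,174) and the stand foot at (232,217). I'll enlarge the details next.

```bash
cat > h.py <<'E'
from plant import *
import cv2,numpy as np
np.set_printoptions(precision=4,suppress=True)
def ray(c,uv):
    d=c["rotation"]@np.array([(uv[0]-c["cx"])/c["fx"],(uv[1]-c["cy"])/c["fy"],1.]); return np.array(c["xyz"]),d
def onz(c,uv,z):
    o,d=ray(c,uv); return o+d*(z-o[2])/d[2]
def proj(c,p):
    q=c["rotation"].T@(np.array(p)-c["xyz"]); return np.array([c["cx"]+c["fx"]*q[0]/q[2],c["cy"]+c["fy"]*q[1]/q[2]])
def two(c1,u1,c2,u2):
    o1,d1=ray(c1,u1);o2,d2=ray(c2,u2)
    t=np.linalg.lstsq(np.c_[d1,-d2],o2-o1,rcond=None)[0]
    a,b=o1+t[0]*d1,o2+t[1]*d2
    return (a+b)/2,np.linalg.norm(a-b)
def R(yaw): # tool down, tool x at yaw (deg); tool y at yaw-90
    a=np.radians(yaw);c,s=np.cos(a),np.sin(a)
    return np.array([[c,s,0],[s,-c,0],[0,0,-1.]])
def shot(n,f=None):
    c=camera_params(n);im=cv2.cvtColor(snapshot(n),cv2.COLOR_RGB2BGR)
    if f: cv2.imwrite(f"pics/{f}.png",im)
    return c,im
E
python3 - <<'E'
from h import *
t=cv2.imread("pics/top0.png");s=cv2.imread("pics/scene0.png")
def crop(im,x,y,w,h,k): return cv2.convertScaleAbs(cv2.resize(im[y:y+h,x:x+w],None,fx=k,fy=k,interpolation=cv2.INTER_CUBIC),alpha=1.6)
A=crop(t,180,170,80,60,5);B=crop(s,370,175,80,120,5)
A2=crop(t,375,150,80,60,5)
cv2.imwrite("pics/c1.png",np.hstack([np.vstack([A,A2]),B]))
c=camera_params("top")
for n,im in(("red",t),):
    hsv=cv2.cvtColor(t,cv2.COLOR_BGR2HSV)
    for nm,lo,hi,z in(("red",(0,150,60),(8,255,255),.106),("yel",(20,120,60),(35,255,255),.012),("green",(60,60,20),(95,255,255),.014)):
        m=cv2.inRange(hsv,lo,hi);k,l,st,ce=cv2.connectedComponentsWithStats(m)
        for i in range(1,k):
            if st[i,4]>60: print(nm,ce[i],st[i],onz(c,ce[i],z))
cor=[(238,187),(253,237),(220,248),(203,195)]
print([onz(c,p,.014)for p in cor])
E
```

```text
red [430.0309 190.9691] [419 187  21  10  97] [ 0.5889 -0.2251  0.106 ]
red [426.5895 203.786 ] [416 196  23  16 229] [ 0.5569 -0.2154  0.106 ]
yel [312.7273 173.9886] [298 159  30  30 528] [0.6484 0.0669 0.012 ]
green [200.2381 194.0595] [195 189  11  11  84] [0.5971 0.3678 0.014 ]
green [228.6867 218.2968] [ 207  188   45   60 1580] [0.5315 0.2916 0.014 ]
[array([0.615 , 0.2672, 0.014 ]), array([0.4811, 0.2271, 0.014 ]), array([0.4531, 0.3142, 0.014 ]), array([0.5945, 0.3604, 0.014 ])]
```

View pics/c1.png

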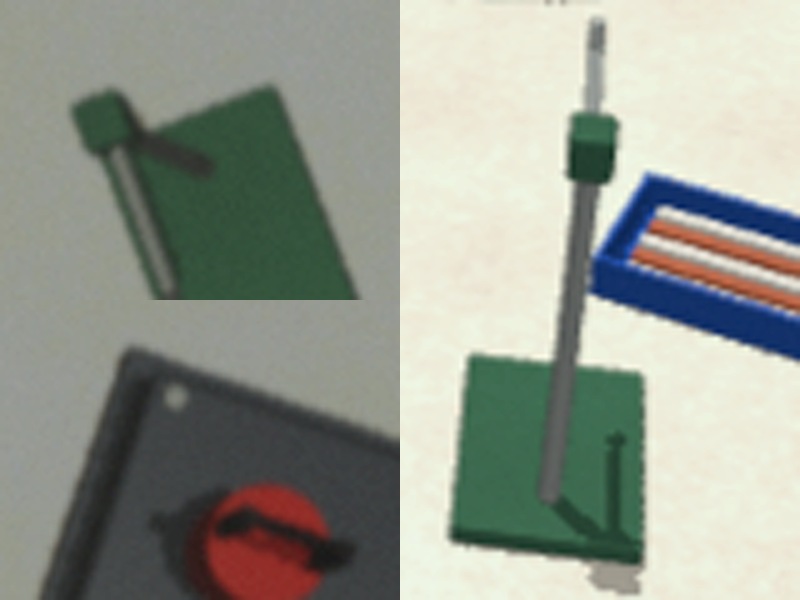

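The enlarged view shows the stand's clamp at top-view pixel (201,195), with the hook arm running from there to about (216,232). The bail's bar runs roughly from (420,194) to (444,201). I'll go above the cover and look from close by.

```bash
python3 - <<'E'
from h import *
c=camera_params("top");s=camera_params("scene")
a,b=onz(c,(420,193.6),.162),onz(c,(444,201),.162);print("bar",a,b,np.degrees(np.arctan2(*(b-a)[1::-1])))
print("rod top",onz(c,(201,195),.25),"base",onz(s,(400,275),.014))
a,b=onz(c,(204,200),.244),onz(c,(213.5,228),.244);print("arm",a,b,np.degrees(np.arctan2(*(b-a)[1::-1])))
g=onz(c,(428.5,199.5),.106);print(g)
y=np.degrees(np.arctan2(g[1],g[0]))
p=[.556-.0,-.217,.42]
for yaw in(-20,0,20,160,200): print(yaw,inverse_kinematics(p,R(yaw)))
E
```

```text
bar [ 0.5768 -0.1873  0.162 ] [ 0.5585 -0.2438  0.162 ] -107.90145106106876
rod top [0.5698 0.3111 0.25  ] base [0.5723 0.3181 0.014 ]
arm [0.5593 0.3058 0.244 ] [0.4978 0.2846 0.244 ] -160.9385188834018
[ 0.5676 -0.2205  0.106 ]
-20 [ 11.1187  23.749    7.9254 108.6271  -4.2916  47.906  -88.7397]
0 [ 15.9588  23.6099   1.3682 108.411   -0.7375  47.9875 -72.2938]
20 [ 19.9301  23.6636  -3.9919 108.2326   2.1489  48.175  -55.1605]
160 [ 43.4778  27.477  -36.752  107.2015  20.5054  52.0102  66.9877]
200 [ 58.1684  35.7991 -61.3287 106.6352  36.3739  59.9276  91.8982]
```

```bash
python3 - <<'E'
from h import *
manip.move_pose([.567,-.217,.43],R(-18))
c,im=shot("wrist","w1");np.save("w1.npy",c,allow_pickle=True)
print(manip.current_time(),manip.current_q(),manip.current_tcp_pos())
E
```

```text
2.3083 [ 11.4424  23.8428   7.2848 106.7626  -3.8119  49.6238 -87.5307] [ 0.5666 -0.2183  0.43  ]
```

View pics/w1.png

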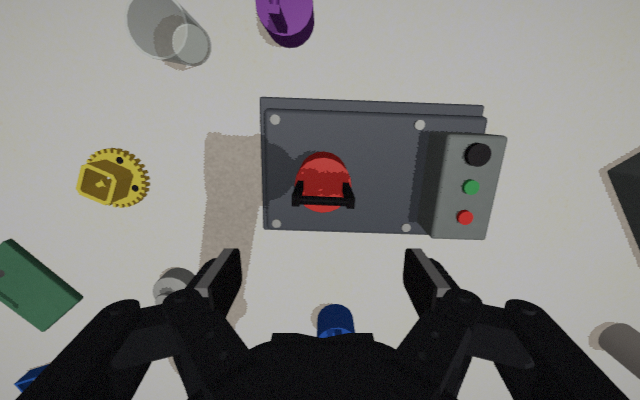

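The close view shows the cover's bar from about (292,200) to (355,202), with the cup behind it at (322,180). I'll measure the bar by mask and grasp the cover.

```bash
python3 - <<'E'
from h import *
c=np.load("w1.npy",allow_pickle=True).item();im=cv2.imread("pics/w1.png")
roi=im[170:215,282:365].max(axis=2)
m=(roi<38).astype(np.uint8)
k,l,st,ce=cv2.connectedComponentsWithStats(m);i=1+st[1:,4].argmax();m=l==i
for r in m[::2]: print(''.join('#' if v else '.' for v in r))
mid=[(x+282,170+np.flatnonzero(m[:,x]).mean()) for x in range(25,55) if m[:,x].any()]
mid=np.array(mid);f=np.polyfit(mid[:,0],mid[:,1],1)
xs=np.flatnonzero(m[28:34].any(axis=0))+282
P=[onz(c,(x,np.polyval(f,x)),.162) for x in(xs[0],xs[-1]+1)]
d=P[1]-P[0];print(f,P,np.linalg.norm(d),np.degrees(np.arctan2(d[1],d[0])),(P[0]+P[1])/2)
hsv=cv2.cvtColor(im,cv2.COLOR_BGR2HSV);r=cv2.inRange(hsv,(0,150,90),(8,255,255))[140:220,280:370]
print(cv2.boundingRect(r))
E
```

```text
...................................................................................
...................................................................................
...................................................................................
...................................................................................
...................................................................................
...................................................................................
...............######..............................................................
..............#######........................................######................
..............#######........................................#######...............
.............########........................................########..............
............#########........................................#########.............
...........#########.........................................##########............
..........##########..........................................##########...........
........
[... 308 characters left out ...]
########...........
..........#######......................#################################...........
................................................................########...........
..................................................................#..###...........
...................................................................................
...................................................................................
...................................................................................
[  0.0461 185.3612] [array([ 0.5791, -0.1955,  0.162 ]), array([ 0.559 , -0.2483,  0.162 ])] 0.056422075825165494 -110.84453439816843 [ 0.569  -0.2219  0.162 ]
(15, 13, 56, 60)
```

```bash
python3 - <<'E'
from h import *
Rg=R(-20.8)
manip.move_pose([.569,-.222,.36],Rg)
manip.move_straight([.569,-.222,.291],Rg,rate=.08)
print(manip.current_tcp_pos(),manip.current_wrist_force())
manip.close_gripper(30)
print(manip.current_width(),manip.current_grasp_force(),manip.current_wrist_force(),manip.current_tcp_pos())
manip.move_straight([.569,-.222,.33],Rg,rate=.06);print(manip.current_wrist_force(),manip.current_width())
manip.move_straight([.569,-.222,.46],Rg,rate=.12)
c,im=shot("top","t2");np.save("t2",c)
manip.move_pose([.439,.269,.52],R(19))
c,im=shot("wrist","w2");np.save("w2",c)
print(manip.current_time(),manip.current_q(),manip.current_tcp_pos(),manip.current_width())
t=cv2.imread("pics/t2.png")[150:260,370:520];t=cv2.convertScaleAbs(cv2.resize(t,None,fx=2.7,fy=2.7,interpolation=cv2.INTER_CUBIC),alpha=1.7)
v=np.zeros((400+t.shape[0]*0,640,3),np.uint8);cv2.imwrite("pics/t2c.png",t)
E
```

```text
[ 0.5693 -0.2222  0.2914] [-0.4829  0.0436  0.0062]
0.0556031853874562 33.67871046066284 [-0.0963  0.5815  3.553 ] [ 0.5693 -0.222   0.2917]
[-0.3457  0.5852 -1.3011] 0.05580104126609299
8.075 [ -26.1789   11.7168  -12.096   111.0021    2.9278   57.5976 -110.7806] [0.44   0.2676 0.5197] 0.05572277291618212
```

View pics/w2.png

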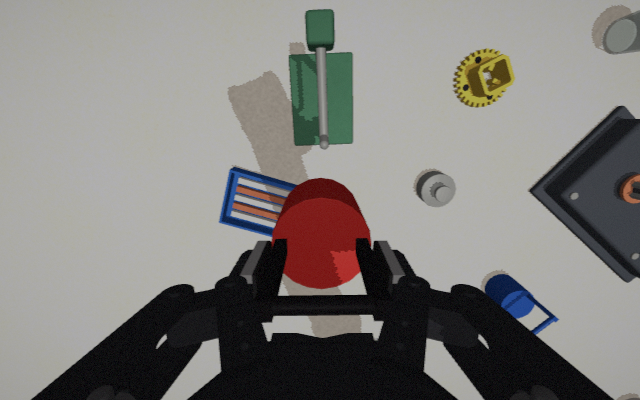

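The cover hangs level in the grip. The hook arm runs from the clamp at (320,48) to the turned-up tip at (324,143).

```bash
python3 - <<'E'
from h import *
c=np.load("w2.npy",allow_pickle=True).item();im=cv2.imread("pics/w2.png")
g=im[40:155,305:340].astype(int);
sat=g.max(2)-g.min(2);br=g.max(2)
for y in range(8,110,12): print(y+40,[f"{int(s)}/{int(b)}" for s,b in zip(sat[y,8:28],br[y,8:28])])
cen=[]
for y in range(14,90):
    x=np.flatnonzero((sat[y]<22)&(br[y]>60)); 
    if 3<len(x)<14: cen.append((x.mean()+305,y+40))
cen=np.array(cen);f=np.polyfit(cen[:,1],cen[:,0],1);print(f,len(cen))
A=onz(c,(np.polyval(f,55),55),.242);B=onz(c,(np.polyval(f,130),130),.242)
d=(A-B)/np.linalg.norm(A-B);print("yaw",np.degrees(np.arctan2(d[1],d[0])),A,B)
print("tip top end",onz(c,(323.5,149),.250),onz(c,(323.5,141),.258))
print("clamp edges",onz(c,(320,50),.244),onz(c,(320,10),.256),onz(c,(320,38),.256))
E
```

```text
48 ['16/41', '15/39', '10/51', '3/86', '4/112', '4/124', '4/134', '4/148', '5/148', '5/135', '4/125', '3/113', '3/80', '12/40', '14/37', '17/41', '15/39', '19/40', '17/41', '12/68']
60 ['38/106', '39/104', '35/94', '9/88', '4/107', '4/120', '5/129', '4/145', '3/150', '4/139', '3/130', '3/120', '7/105', '32/100', '41/109', '40/103', '40/106', '39/105', '39/104', '40/104']
72 ['36/92', '29/74', '30/75', '18/74', '4/92', '5/116', '3/126', '4/137', '4/149', '5/147', '4/135', '3/124', '4/109', '18/103', '40/108', '43/106', '42/107', '40/104', '43/106', '39/105']
84 ['41/108', '41/106', '41/105', '36/100', '14/96', '3/107', '4/120', '4/131', '4/148', '4/152', '4/140', '3/128', '4/108', '14/88', '37/99', '39/106', '42/108', '41/109', '40/105', '39/108']
96 ['41/104', '41/108', '40/109', '42/108', '28/99', '5/98', '4/117', '3/129', '4/142', '4/153', '4/147', '5/135', '4/124', '5/104', '25/101', '41/108', '43/107', '43/107', '41/107', '42/107']
108 ['41/110', '39/108', '41/109', '43/110', '37/103', '15/98', '3/108', '3/124', '4/134', '3/150', '5/155', '4/139', '3/126', '4/113', '18/107', '40/109', '41/111', '43/111', '42/113', '42/110']
120 ['31/74', '27/75', '29/74', '29/75', '28/71', '16/77', '4/98', '4/119', '4/130', '5/146', '5/155', '4/145', '4/132', '4/120', '7/100', '34/103', '43/113', '44/113', '43/113', '42/110']
132 ['27/74', '31/73', '28/71', '30/73', '27/73', '22/68', '6/85', '4/111', '3/126', '4/137', '4/153', '4/154', '5/140', '5/124', '7/109', '27/105', '44/111', '44/112', '42/112', '43/111']
144 ['17/72', '23/86', '30/99', '26/97', '25/104', '23/99', '10/97', '3/105', '4/121', '5/130', '2/143', '4/151', '3/142', '4/133', '3/119', '4/97', '8/106', '10/130', '9/128', '7/125']
[  0.0364 318.377 ] 76
yaw 21.095405100835592 [0.5551 0.3064 0.242 ] [0.5005 0.2854 0.242 ]
tip top end [0.486  0.2801 0.25  ] [0.493  0.2826 0.258 ]
clamp edges [0.558  0.3077 0.244 ] [0.5803 0.3153 0.256 ] [0.5633 0.3095 0.256 ]
```

```bash
python3 - <<'E'
from h import *
Rg=R(21);d=Rg[:,0];H=np.array([.5235,.2942,0]);z=lambda p,h:np.array([p[0],p[1],h])
manip.move_straight(z(H-.075*d,.47),Rg,rate=.15)
manip.move_straight(z(H-.075*d,.404),Rg,rate=.15)
print(manip.move_straight(z(H,.404),Rg,rate=.07,force_limit=4),manip.current_tcp_pos(),manip.current_wrist_force())
print(manip.move_straight(z(H,.372),Rg,rate=.03,force_limit=2),manip.current_tcp_pos(),manip.current_wrist_force(),manip.current_time())
c,im=shot("wrist");c2,im2=shot("scene")
k=cv2.resize(im2[140:290,340:480],None,fx=2.6,fy=2.6,interpolation=cv2.INTER_CUBIC)
k=cv2.copyMakeBorder(k,0,400-k.shape[0],0,0,cv2.BORDER_CONSTANT)
cv2.imwrite("pics/hang.png",np.hstack([im[:,110:530],k]))
E
```

```text
False [0.523  0.2941 0.4039] [-0.0786  0.7351 -0.7891]
True [0.5235 0.2942 0.3767] [-0.4845 -0.277   4.8372] 11.2333
```

View pics/hang.png

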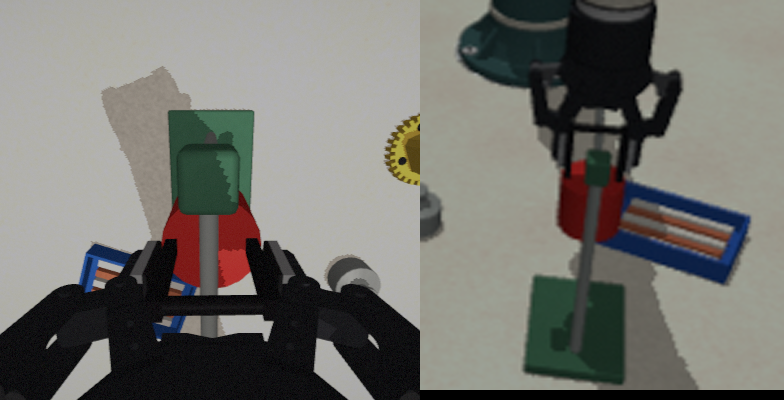

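The left part shows the arm threaded between the bail's legs with the bar across it. The right part shows the cup hanging clear beside the rod. I'll release it, then look at the gear and the spindle.

```bash
python3 - <<'E'
from h import *
Rg=R(21)
manip.open_gripper()
manip.move_straight([.5235,.2942,.56],Rg,rate=.2)
c,im0=shot("scene","s3")
G=np.array([.645,.067])
manip.move_pose([.645-.03,.067,.36],R(0))
c,im=shot("wrist","wg");np.save("wg",c)
manip.move_pose([.55,-.215,.36],R(-20))
c,im2=shot("wrist","ws");np.save("ws",c)
print(manip.current_time(),manip.current_tcp_pos(),manip.current_q())
k=cv2.resize(im0[140:290,370:450],None,fx=2,fy=2)
v=np.hstack([im[0:260,150:490],im2[0:260,150:490]]);v=cv2.copyMakeBorder(v,0,0,0,0,0)
kk=np.zeros((300,680,3),np.uint8);kk[:,:160]=k
cv2.imwrite("pics/gs.png",np.vstack([v,kk]))
E
```

```text
15.275 [ 0.5512 -0.2124  0.3601] [ 14.5857  27.4181   2.904  112.1492  -2.2094  40.4591 -90.9025]
```

View pics/gs.png

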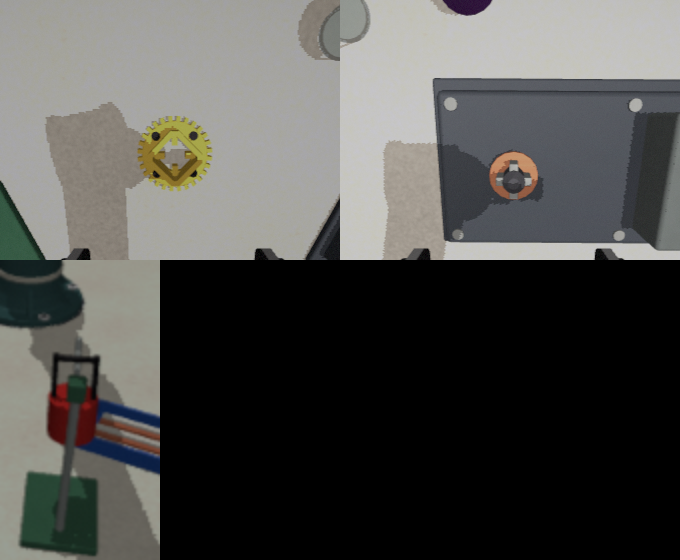

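The cover hangs from the hook. The gear is at wrist pixel (325,153), with its dots on the image diagonals. The spindle is at (324,177), with its light splines along the image axes. I'll measure both.

```bash
python3 - <<'E'
from h import *
c=np.load("wg.npy",allow_pickle=True).item();im=cv2.imread("pics/wg.png")
hsv=cv2.cvtColor(im,cv2.COLOR_BGR2HSV)
y=cv2.inRange(hsv,(18,90,40),(38,255,255))
cs,_=cv2.findContours(y,cv2.RETR_EXTERNAL,cv2.CHAIN_APPROX_NONE);k=max(cs,key=cv2.contourArea);h=cv2.convexHull(k)
fl=np.zeros(y.shape,np.uint8);cv2.drawContours(fl,[h],-1,255,-1)
print("hull",cv2.minEnclosingCircle(h),onz(c,cv2.minEnclosingCircle(h)[0],.008))
d=((im.max(2)<62)&(cv2.erode(fl,np.ones((9,9)))>0)).astype(np.uint8)
n,l,st,ce=cv2.connectedComponentsWithStats(d)
for i in range(1,n):
    if st[i,4]>8: print("dot",ce[i],st[i,4],onz(c,ce[i],.012))
c=np.load("ws.npy",allow_pickle=True).item();im=cv2.imread("pics/ws.png");hsv=cv2.cvtColor(im,cv2.COLOR_BGR2HSV)
o=cv2.inRange(hsv,(3,90,60),(20,255,255));o[:140]=0;o[215:]=0;o[:,:280]=0;o[:,370:]=0
cs,_=cv2.findContours(o,cv2.RETR_EXTERNAL,cv2.CHAIN_APPROX_NONE);h=cv2.convexHull(np.vstack(cs))
e=cv2.fitEllipse(h);print("collar",e,onz(c,e[0],.064))
g=im[150:202,296:352];s=g.max(2).astype(int)-g.min(2);b=g.max(2)
m=((s<30)&(b>100)).astype(np.uint8)
for r in range(52): print(''.join('o' if o[150+r,296+x] else '#' if m[r,x] else '.' for x in range(56)))
print("axis proj",proj(c,[*onz(c,e[0],.064)[:2],.088]))
n,l,st,ce=cv2.connectedComponentsWithStats(m)
for i in range(1,n):
    if st[i,4]>8: print(ce[i]+[296,150],st[i],onz(c,ce[i]+[296,150],.088))
E
```

```text
hull ((324.4703063964844, 153.12376403808594), 37.68349838256836) [0.6503 0.0654 0.008 ]
dot [305.28 135.84] 50 [0.6699 0.0871 0.012 ]
dot [343.0638 135.2979] 47 [0.6707 0.0447 0.012 ]
dot [305.5667 174.1   ] 30 [0.6264 0.0874 0.012 ]
dot [343.5417 173.7917] 24 [0.6269 0.0431 0.012 ]
collar ((323.10260009765625, 175.064208984375), (48.07830047607422, 48.647701263427734), 90.77610778808594) [ 0.57   -0.2214  0.064 ]
........................................................
.........................ooooo..........................
....................ooooooooooooooo.....................
..................oooooooooooooooooooo..................
................ooooooooooooooooooooooo#................
..............ooooooooooooooooooooooooooo...............
.............ooooooooooooooooooooooooooooo..............
...........ooooooooooooooooooooooooooooooooo............
..........ooooooooooooooooooooooooooooooooooo...........
..........oooooooooooooooooooooooooooooooooooo..........
.........ooooooooooooooo..###.#ooooooooooooooo..........
........oooooooooooooooo........ooooooooooooooo.......
[... 1864 characters left out ...]
oooooo.............
..............ooooooooo.########ooooooooo...............
...............oooooooo.########oooooooo................
..................ooooo.########ooooo...................
....................oooo########ooo.....................
.........................oo..o..........................
........................................................
........................................................
axis proj [323.2008 180.4711]
[323.1429 167.0476] [23 14 10  7 63] [ 0.5813 -0.2254  0.088 ]
[308.6727 180.9818] [10 27  7  9 55] [ 0.5739 -0.2091  0.088 ]
[337.6071 181.2857] [38 27  8  9 56] [ 0.5649 -0.2333  0.088 ]
[323.4545 195.75  ] [23 43  9  6 44] [ 0.5566 -0.2169  0.088 ]
```

```bash
python3 - <<'E'
from h import *
x,y=.6487,.0656
q=[inverse_kinematics([x,y,.25],R(a)) for a in(45.8,-44.2)];print(q, inverse_kinematics([.5695,-.2213,.26],R(-19.6)))
manip.move_pose([x,y,.25],R(45.8))
manip.move_straight([x,y,.192],R(45.8),rate=.08,force_limit=8)
manip.close_gripper(20);print(manip.current_width(),manip.current_tcp_pos(),manip.current_wrist_force())
manip.open_gripper()
manip.move_straight([x,y,.25],R(45.8),rate=.12)
manip.move_pose([x,y,.25],R(-44.2))
manip.move_straight([x,y,.191],R(-44.2),rate=.08,force_limit=8)
manip.close_gripper(70);print(manip.current_width(),manip.current_tcp_pos(),manip.current_wrist_force())
manip.move_straight([x,y,.33],R(-44.2),rate=.15)
print(manip.current_width(),manip.current_wrist_force())
manip.move_pose([.5695,-.2213,.33],R(-19.6))
manip.move_straight([.5695,-.2213,.300],R(-19.6),rate=.1)
print(manip.current_time(),manip.current_tcp_pos(),manip.current_wrist_force())
c,im=shot("wrist","wp");c2,im2=shot("scene");
k=cv2.resize(im2[130:240,180:300],None,fx=3,fy=3)
cv2.imwrite("pics/pl.png",np.hstack([im[:330,160:480],k]))
E
```

```text
[array([ -1.6781,  40.0155, -11.8624, 107.0322,  13.5614,  34.3106,
       -66.285 ]), array([ -14.611 ,   39.8794,    7.1517,  107.6541,   -8.4346,   32.9704,
       -136.2197])] [ 15.3818  36.6985   2.2856 112.7496  -2.6834  30.6013 -90.0751]
0.045570228943110386 [0.6489 0.0657 0.1926] [-0.0383 -0.3321  2.5302]
0.04529035460312581 [0.6492 0.0656 0.1918] [ 0.2125 -0.1148  5.0961]
0.04460246141357186 [ 0.0943 -0.3597 -1.6058]
23.9667 [ 0.5698 -0.2204  0.2995] [ 0.0758  0.2514 -0.7318]
```

View pics/pl.png

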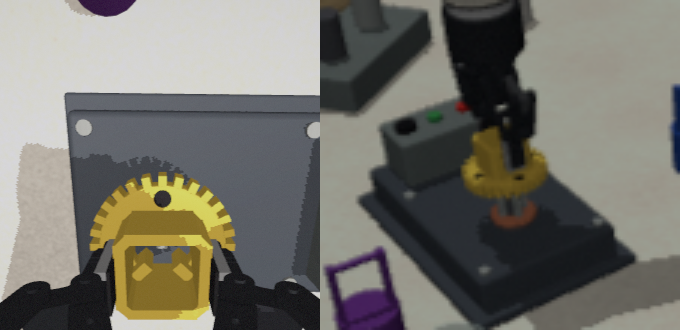

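The gear is held level over the spindle and its dot lies straight ahead, so it is square to the splines. I'll lower it with a force limit.

```bash
python3 - <<'E'
from h import *
S=[.5695,-.2213]
r=manip.move_straight([*S,.268],R(-19.6),rate=.04,force_limit=6)
print(r,manip.current_tcp_pos(),manip.current_wrist_force(),manip.current_moment(),manip.current_time())
if not r:
    r=manip.move_straight([*S,.2475],R(-19.6),rate=.03,force_limit=18)
    print(r,manip.current_tcp_pos(),manip.current_wrist_force(),manip.current_moment(),manip.current_width(),manip.current_time())
E
```

```text
True [ 0.5687 -0.2208  0.2799] [-0.4918 -0.0934 -1.8315] [-0.0205  0.0507 -0.0104] 24.6
```

```bash
python3 - <<'E'
from h import *
S=[.5695,-.2213]
for dy in (0,3,-3,6,-6,9,-9):
    manip.move_straight([*S,.2815],R(-19.6+dy),rate=.04)
    r=manip.move_straight([*S,.272],R(-19.6+dy),rate=.03,force_limit=6)
    o=manip.current_orientation();print(dy,r,np.degrees(np.arctan2(o[1,0],o[0,0])),manip.current_tcp_pos(),manip.current_wrist_force(),manip.current_moment(),manip.current_time())
    if not r: break
E
```

```text
0 False -19.578599530972028 [ 0.5693 -0.2208  0.2714] [-0.2864  1.7911 -2.3389] [ 0.595   0.1613 -0.0023] 25.3167
```

```bash
python3 - <<'E'
from h import *
S=[.5695,-.2213]
r=manip.move_straight([*S,.2475],R(-19.6),rate=.03,force_limit=20)
for i in range(2):
    print(r,manip.current_tcp_pos(),manip.current_wrist_force(),manip.current_moment(),manip.current_width(),manip.current_time()); manip.sleep(.4)
E
```

```text
True [ 0.5695 -0.2207  0.25  ] [-1.8723  0.9488  6.6765] [0.0613 0.2505 0.0306] 0.04473551226983629 26.0667
True [ 0.5694 -0.2207  0.25  ] [-0.8204 -1.0046  5.8432] [0.0396 0.1809 0.0116] 0.04492544313930212 26.4667
```

```bash
python3 - <<'E'
from h import *
S=[.5695,-.2213]
for z in np.arange(.2495,.2420,-.0005):
    r=manip.move_straight([*S,z],R(-19.6),rate=.01); manip.sleep(.2)
    f=manip.current_wrist_force();print(round(z,4),r,manip.current_tcp_pos(),f,manip.current_width())
    if f[2]>24: break
print(manip.current_time())
c,im=shot("scene");c2,w=shot("wrist")
k=cv2.resize(im[150:230,190:290],None,fx=4,fy=4,interpolation=cv2.INTER_CUBIC)
k2=cv2.resize(im[160:300,370:450],None,fx=2.28,fy=2.28)
cv2.imwrite("pics/end.png",np.hstack([w[:320,200:440],k,np.pad(k2,((0,320-k2.shape[0]),(0,0),(0,0)))])[:, :800])
E
```

```text
0.2495 False [ 0.5694 -0.2207  0.2499] [-3.5655  5.3046  5.7289] 0.04488373578309436
0.249 False [ 0.5694 -0.2208  0.2499] [-4.6295  5.7604  9.3253] 0.04462356791154484
0.2485 False [ 0.5694 -0.2208  0.2498] [-4.8224  5.925  11.3093] 0.044644395122572386
0.248 False [ 0.5694 -0.2208  0.2498] [-4.9287  6.6708 15.0234] 0.044703548474280756
0.2475 False [ 0.5694 -0.2208  0.2498] [-5.7216  6.4539 18.5901] 0.04453448693282964
0.247 False [ 0.5694 -0.2208  0.2497] [-7.1826  6.72   21.9433] 0.044650019542034944
0.2465 False [ 0.5694 -0.2208  0.2497] [-7.9489  7.2922 25.1271] 0.044790157225278376
30.2333
```

View pics/end.png

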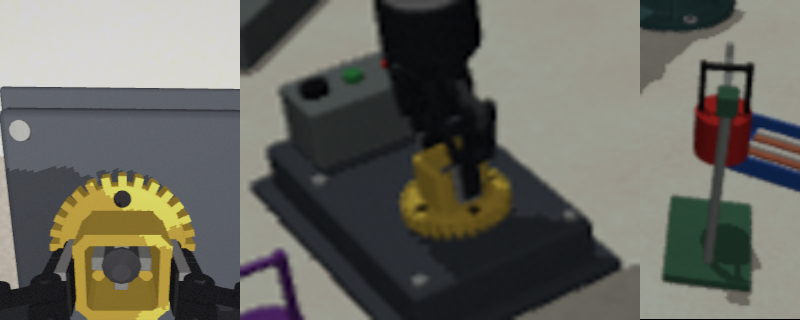

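The gear is meshed and seated. It has come up against the stop at TCP height 0.2497 (underside about 58 mm), where the push rose to 25 N with no further travel. The cover hangs on the hook.

```bash
python3 -c "
from plant import *
print(close_job())"
```

```text
the job is handed in; nothing more can be done
None
```

The red cover hangs released on the stand's hook, the yellow gear is meshed and held fully home with about 25 N, and the job was handed in at about 30 s of the 58 s allowed.

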